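# Dock a slide box in the reader lane

### The job

Push the box of microscope slides down the lane between the two metal guide rails until it sits square and fully home against the face of the white reader at the lane's end. The box may stand askew and off centre before the lane; neither it nor the hand may touch either rail at any time. Only push it with the fingers, without lifting or tipping it, and leave the bottle, the metal can and the mouse alone; finish with the hand clear.

Things in the scene. Friction and masses are not known exactly. Their poses are not given: they have to be found in the camera images.
- dock: Fixed black docking plate, 440 x 180 mm, 6 mm thick (top 6 mm above the table). Origin: centre of its underside. Its x axis is the pushing direction along the lane's middle, y left of that, z up. From x = -220 to -60 mm it is an open apron where the box starts; the rails run from x = -60 to 160 mm with 112 mm free between them (inner faces at y = +-56 mm); at 160 mm the reader's face ends the lane.
- stop (a point): Centre of the face of the white reader, the end stop: at dock x = 160 mm, y = 0, 26 mm above the table. The reader is fixed, 136 mm wide, 60 mm along the lane, its top 60 mm above the table.
- rail_left: Aluminium guide rail on the lane's left (dock +y): 220 mm long, 12 mm thick, 18 mm high, fixed on the plate, so its top is 24 mm above the table. Origin: centre of its underside, at dock x = 50, y = 62 mm. Axes as the dock's.
- rail_right: The same rail on the lane's right, origin at dock x = 50, y = -62 mm.
- slide_box: Closed white plastic slide box, blank label on top, 120 mm long (its x), 90 wide (y), 40 high, 0.25 to 0.5 kg, loose, slides on the plate. Origin: centre of its underside. Starts on the apron, about 145 mm before the dock's origin, up to 20 mm off the lane's middle and 0.2 rad askew. Its top is 46 mm above the table, 22 mm above the rails' tops. Home: origin at dock x = 100 mm, front on the reader.
- oil_bottle: Bystander: small amber bottle with black cap, 32 mm across, 65 mm high, standing beside the dock at its left. Origin: centre of its underside.
- objective_can: Bystander: round aluminium can, 38 mm across, 55 mm high, standing beside the dock at its right. Origin: centre of its underside.
- mouse: Bystander: black computer mouse, 100 x 60 x 29 mm, beside the dock at its left. Origin: centre of its underside.
There are look-alikes about, which are no part of the job. Several things have the shape of the slide_box; the one meant has the colours described above.

How it is judged:
By the outcome, as a careful person would: the job done as asked, in the order asked, and still so for the second after the job is handed in, with the robot touching nothing.
It also fails if it takes over 72 s, if anything falls off the work surface, if the arm or the gripper's body presses on something with over 40 N, if the wrist force passes 120 N, or if a joint passes its speed limit or range.

### The arm

A 7-joint arm with a two-finger parallel gripper is mounted at the origin on the work surface. World frame = base frame: x ahead of the robot, y to its left, z up, the work surface at z = 0. Lengths are in m, angles in rad, forces in N, time in s.
With the tool pointing down it reaches from about 0.425 to 1.025 m from the base axis. Payload 3.6 kg.
Tool frame: the origin (TCP) lies at the very end of the fingers, on their centre line; the grasp point (between the pads) lies 19 mm behind it (robot.grip_point_offset is the distance from the TCP to the grasp point, in m); y points along the fingers, z is the direction in which the jaws open and shut, and the axes are right-handed (so a half turn about y gives the same grasp; the last joint's range is limited). The gripper opens to 85 mm and grips with 20 to 120 N. Pads are 22 mm wide; open, the fingers measure 114 mm over their backs; the gripper's body (76 mm by 85 mm) begins 54 mm behind the grasp point. The pads swing forward as they close: fully open they stand 13 mm farther back than shut.
Start: joints at [1.034, 0.591, 0.048, 1.609, -0.033, 0.943, -0.034], TCP at [0.311, -0.655, 0.207] pointing down, gripper open.
Joint ranges: [-2.69, 2.69], [-0.47, 2.24], [-1.27, 1.36], [0.19, 2.51], [-1.53, 4.68], [0.08, 2.07], [-3.09, 3.09]. Speed limits (rad/s): [2.57, 2.57, 3.14, 3.14, 3.14, 3.14, 3.14].

### API

Orientations are given as a unit quaternion [w, x, y, z].
In Python, from station import robot, optics gives the robot as it stands.
- The arm moves only by the shell command python3 -m inch 'ROWS' [FORCE]. ROWS is text: rows parted by semicolons, each of 7 numbers parted by spaces: the closure, from -1 (fully open) to 1 (shut), then the shift along the tool's x, y, z in m, then the turn, a rotation vector about the tool's x, y, z in degrees. In form: gripper tx ty tz rx ry rz; .... A call has 1 to 8 rows; each row is the pose to reach, as a shift and turn from the pose commanded when the call began, along the tool's axes at that moment; what a row does not reach only later rows make up. A row lasts 1/12 s, in which the tool goes at most 41.7 mm and 7.16 degrees, less where a joint would pass 70% of its speed; a pose out of reach is approached as far as the arm can. A call with a gripper value outside its range is refused whole. The fingers move at their own pace and stop on an object; FORCE is the grip in N (left out, the last holds). Time passes only in rows, so rows that repeat a pose let the fingers close. It gives the time, the measured TCP pose, the force and the opening at its end, in the units of the state.
- robot.get_obs(): the state, without advancing time (a new reading comes with each control period).
- optics.get_image(name): name is "scene" or "top"; returns a dict with "img" (420x560x3 uint8, blue, green, red), "K" (3x3 intrinsics, pixels), "R" (3x3) and "t" (3): a world point X has camera coordinates R X + t. Camera axes: x right, y down, z forward; pixel columns grow to the right and rows downward; lengths in m; the calibration is good to about 2 mm. A picture is of the moment at which its call begins. There is no depth.
- robot.job_done(): hands the job in, once; it reports no verdict.
The state is a dict: "time": time; "qpos": joint angles; "qd": joint speeds; "tau": joint torques, N m; "eef_pos": TCP position; "ee_rot": TCP orientation; "ft_force": force on the tool from outside, world axes, zero at the start; "wrist_torque": the same for the moment, N m; "gripper_width": finger opening in m.
Only numpy, scipy, OpenCV 4.12 (cv2) and the standard library are available. Lean on these libraries where they do the work, as an engineer would, in place of code of your own. Each camera call takes 0.05 s, during which the arm holds its last target.

## Working session

There is one attempt and no reset: what is moved stays moved. The work goes in short steps, Python scripts to look and compute and a shell command to move; the robot and the scene stay as the last step left them, time stands still between calls to the robot, and variables do not carry over. Pictures are saved under pics/ and viewed, and the job is handed in when it is done.

```bash
mkdir -p pics; ls; python3 - <<'E'
from station import robot, optics
import cv2
o=robot.get_obs(); print(o)
for n in("scene","top"):
    d=optics.get_image(n); cv2.imwrite(f"pics/{n}0.png",d["img"]); print(n,d["K"],d["R"],d["t"])
E
```

```text
pics
{'time': 0.0, 'qpos': array([ 1.03448239,  0.59213752,  0.04830479,  1.60978432, -0.03329452,
        0.94268999, -0.0336926 ]), 'qd': array([-0.00082033,  0.0017211 ,  0.00053185,  0.00032078, -0.00016062,
       -0.00081748, -0.00050638]), 'tau': array([ 1.59537549e-04, -5.48687732e+01,  1.54651444e+00, -1.98125464e+01,
        9.31624789e-03,  8.71806464e-03, -1.02382849e-07]), 'eef_pos': array([ 0.31028523, -0.65430093,  0.20604209]), 'ee_rot': array([ 0.15509512, -0.15553023,  0.69059073, -0.68908656]), 'ft_force': array([-0.40053867,  0.96354133, -0.83853039]), 'wrist_torque': array([-0.00310146,  0.03380086,  0.00655957]), 'gripper_width': 0.08525741120037549}
scene [[414.65680884   0.         288.29173048]
 [  0.         414.65680884 208.19961475]
 [  0.           0.           1.        ]] [[-0.87121661  0.49078872  0.01039485]
 [ 0.25157429  0.46456139 -0.84905423]
 [-0.42153528 -0.73709507 -0.52820343]] [ 0.47652745 -0.1056718   1.24160621]
top [[406.15819868   0.         290.19622489]
 [  0.         406.15819868 209.391799  ]
 [  0.           0.           1.        ]] [[-0.02594355 -0.99962199  0.00910043]
 [-0.99607659  0.02507891 -0.08486744]
 [ 0.08460713 -0.01126649 -0.99635069]] [0.05313144 0.56064859 0.84603438]
```

View pics/scene0.png

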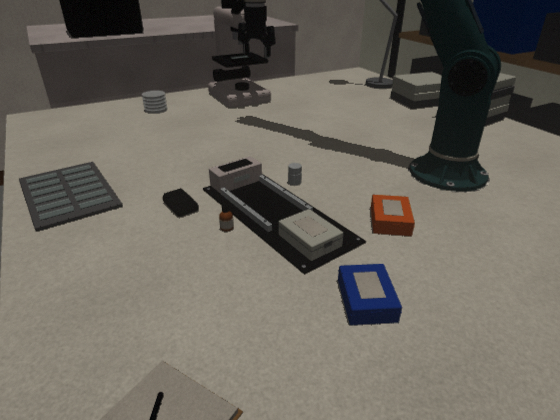

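View pics/top0.png

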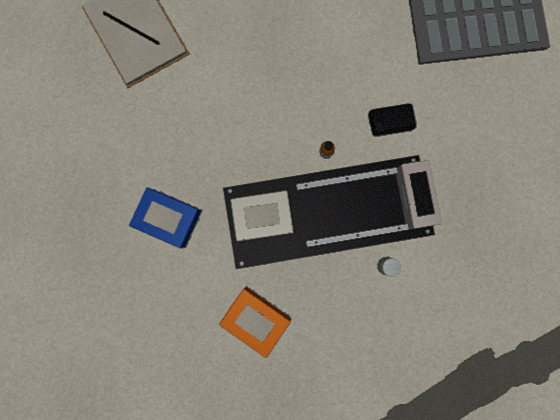

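Box-shaped candidates in the top view are blue (165,217), orange (255,322) and white (262,216). The white one on the apron fits "white plastic, blank label". I'll check it in an enlarged crop.

```bash
python3 - <<'E'
import cv2
i=cv2.imread("pics/top0.png"); c=i[145:285,210:450]; c=cv2.convertScaleAbs(c,alpha=1.0)
import numpy as np
c=(255*(c/255.)**0.6).astype('uint8')
c=cv2.resize(c[:, :],(792,462),interpolation=cv2.INTER_CUBIC)
cv2.imwrite("pics/crop0.png",c)
c=i[180:250,220:310]; c=(255*(c/255.)**0.6).astype('uint8')
cv2.imwrite("pics/crop1.png",cv2.resize(c,(720,560),interpolation=cv2.INTER_CUBIC))
E
```

```text
(no output)
```

View pics/crop0.png

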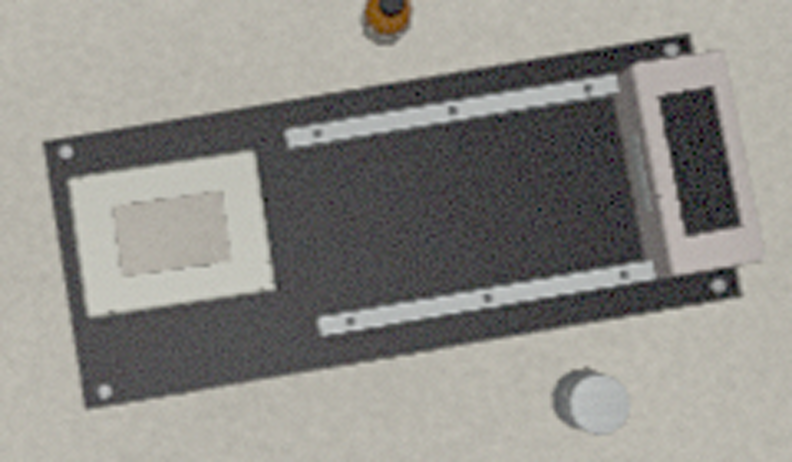

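View pics/crop1.png

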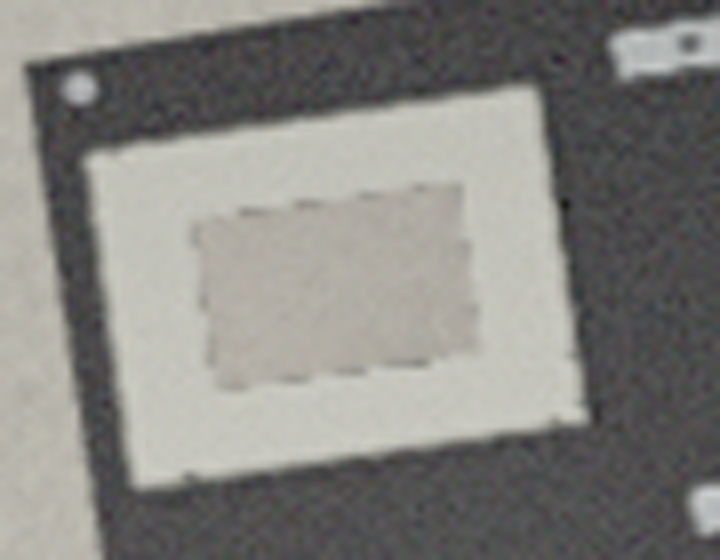

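The crop confirms it: the white closed box with a blank beige label on the apron, corners near crop px (87,153), (540,85), (588,420), (133,490). Next I'll measure the dock and box.

```bash
cat > h.py <<'E'
import numpy as np, cv2
from scipy.optimize import least_squares
from station import robot, optics
def ray(d,px,z):
    p=cv2.undistortPoints(np.array(px,float).reshape(-1,1,2),d["K"],None).reshape(-1,2)
    v=np.c_[p,np.ones(len(p))]@d["R"]; c=-d["R"].T@d["t"]
    return (c+v*((z-c[2])/v[:,2])[:,None])[:,:2]
def proj(d,X):
    X=np.asarray(X,float)@d["R"].T+d["t"]; X=X@d["K"].T; return X[:,:2]/X[:,2:]
def fitrect(P,L,W):  # P order RL,RR,FR,FL -> x,y,yaw
    M=np.array([[-L/2,W/2],[-L/2,-W/2],[L/2,-W/2],[L/2,W/2]])
    f=lambda q:(np.c_[M[:,0]*np.cos(q[2])-M[:,1]*np.sin(q[2])+q[0],M[:,0]*np.sin(q[2])+M[:,1]*np.cos(q[2])+q[1]]-P).ravel()
    e=P[3]-P[0]
    r=least_squares(f,[*P.mean(0),np.arctan2(e[1],e[0])]); return r.x,np.abs(r.fun).max()
def rel(b,k):
    dx=b[:2]-k[:2]; c,s=np.cos(k[2]),np.sin(k[2])
    return np.array([c*dx[0]+s*dx[1],-s*dx[0]+c*dx[1],b[2]-k[2]])
E
python3 - <<'E'
from h import *
d=optics.get_image("top")
print("cam",-d["R"].T@d["t"])
P=(np.array([[45,142],[87,408],[741,296],[690,34]])+.5)/3.3-.5+[210,145]
D=ray(d,P,.006); k,r=fitrect(D,.44,.18); print("dock",k,r,[np.linalg.norm(D[i]-D[i-1]) for i in range(4)])
B=(np.array([[87,153],[133,490],[588,420],[540,85]])+.5)/8-.5+[220,180]
Bw=ray(d,B,.046); b,r=fitrect(Bw,.12,.09); print("box",b,r,[np.linalg.norm(Bw[i]-Bw[i-1]) for i in range(4)]); print("rel",rel(b,k))
# overlay check of dock features
c,s=np.cos(k[2]),np.sin(k[2]); T=lambda x,y,z:[k[0]+c*x-s*y,k[1]+s*x+c*y,z]
F=[T(x,sg*y,.024) for sg in(1,-1) for x in(-.06,.16) for y in(.056,.068)]+[T(.16,.068,.06),T(.16,-.068,.06),T(.22,.068,.06),T(.22,-.068,.06)]
img=cv2.resize(d["img"][145:285,210:450],(792,462),interpolation=cv2.INTER_CUBIC); img=(255*(img/255.)**.6).astype('uint8')
for p in (proj(d,F)-[210,145]+.5)*3.3-.5: cv2.circle(img,tuple(int(round(v)) for v in p),3,(0,0,255),1)
cv2.imwrite("pics/ov0.png",img)
np.save("dock.npy",k)
E
```

```text
cam [0.48824682 0.04858274 0.89004423]
dock [ 0.55791276 -0.04516959 -1.42843833] 0.0018488214032456596 [np.float64(0.43776974150853626), np.float64(0.17764459223173745), np.float64(0.4369122499565878), np.float64(0.1780582061539309)]
box [ 0.5489893   0.09862957 -1.447439  ] 0.0008381051930501648 [np.float64(0.1195620712465129), np.float64(0.0886355893029142), np.float64(0.11911669852652484), np.float64(0.088473947242422)]
rel [-0.14361055  0.0115687  -0.01900068]
```

View pics/ov0.png

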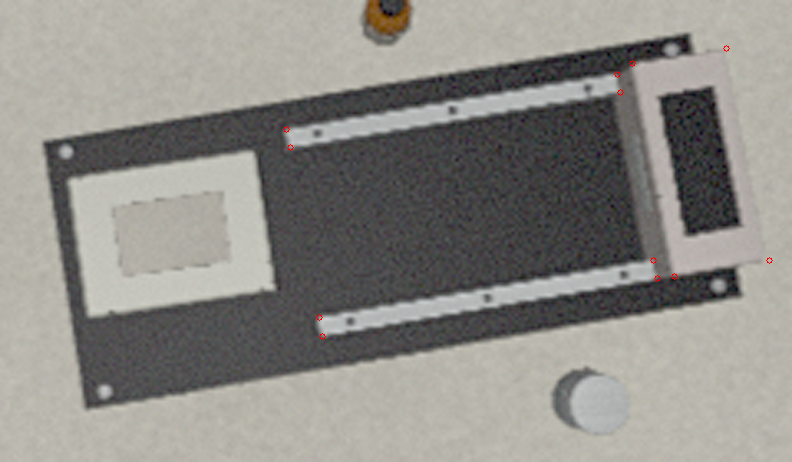

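Sizes match (≤3 mm off) and the rail and reader overlays line up. The box is 11.6 mm left of the lane and 1.1° askew. The plan is to nudge it right from its left side with two fingers to square and centre it, then push from the rear with tips above the rails' tops.

```bash
cat >> h.py <<'E'
from scipy.spatial.transform import Rotation as Ro
K=np.load("dock.npy") if __import__("os").path.exists("dock.npy") else None
def d2w(x,y):
    c,s=np.cos(K[2]),np.sin(K[2]); return np.array([K[0]+c*x-s*y,K[1]+s*x+c*y])
def toolR(o): w,x,y,z=o["ee_rot"]; return Ro.from_quat([x,y,z,w])
def goal(x,y,z,a):
    """dock x,y; height; a = yaw of jaw axis (tool z) in dock frame; prints tool shift, turn deg, dock pose now"""
    o=robot.get_obs(); R=toolR(o); p=np.r_[d2w(x,y),z]
    zz=np.array([np.cos(K[2]+a),np.sin(K[2]+a),0]); yy=np.array([0,0,-1.]); T=Ro.from_matrix(np.c_[np.cross(yy,zz),yy,zz])
    print("shift mm",(R.inv().apply(p-o["eef_pos"])*1e3).round(1),"turn",np.degrees((R.inv()*T).as_rotvec()).round(2)); now()
def now():
    o=robot.get_obs(); R=toolR(o).as_matrix()
    q=rel(np.r_[o["eef_pos"][:2],np.arctan2(R[1,2],R[0,2])],K)
    print("t",round(o["time"],2),"dock x,y mm",(q[:2]*1e3).round(1),"z",(o["eef_pos"][2]*1e3).round(1),"jaw deg",np.degrees((q[2]+np.pi)%(2*np.pi)-np.pi).round(2),"ydown",R[:,1].round(3),"w",(o["gripper_width"]*1e3).round(1),"F",o["ft_force"].round(1),"q",o["qpos"].round(2))
E
python3 - <<'E'
from h import *
for a in(0,np.pi):goal(-.144,.085,.16,a)
E
```

```text
shift mm [-608.6   47.2 -556.7] turn [ 0.1  17.22  0.02]Traceback (most recent call last):
  File "<stdin>", line 2, in <module>
  File "h.py", line 27, in goal
    print("shift mm",(R.inv().apply(p-o["eef_pos"])*1e3).round(1),"turn",np.degrees((R.inv()*T).as_rotvec()).round(2)); now()
                                                                                                                        ~~~^^
  File "h.py", line 31, in now
    print("t",round(o["time"],2),"dock x,y mm",(q[:2]*1e3).round(1),"z",(o["eef_pos"][2]*1e3).round(1),"jaw deg",np.degrees((q[2]+np.pi)%(2*np.pi)-np.pi).round(2),"ydown",R[:,1].round(3),"w",(o["gripper_width"]*1e3).round(1),"F",o["ft_force"].round(1),"q",o["qpos"].round(2))
                                                                                                                                                                                               ^^^^^^^^^^^^^^^^^^^^^^^^^^^^^^
AttributeError: 'float' object has no attribute 'round'
```

```bash
sed -i 's/(o\["gripper_width"\]\*1e3).round(1)/round(float(o["gripper_width"])*1e3,1)/; s/(o\["eef_pos"\]\[2\]\*1e3).round(1)/round(float(o["eef_pos"][2])*1e3,1)/' h.py
python3 -m inch '0 -0.030 0 -0.028 0 2 0; 0 -0.060 0 -0.056 0 5 0; 0 -0.090 0 -0.083 0 8 0; 0 -0.120 0 -0.110 0 11 0; 0 -0.150 0 -0.138 0 14 0; 0 -0.180 0 -0.165 0 17 0; 0 -0.210 0 -0.193 0 17 0; 0 -0.240 0 -0.220 0 17 0' 20
python3 -c "
from h import *
goal(-.144,.085,.16,0)"
```

```text
time: 0.82
eef_pos: [0.4334, -0.3513, 0.2071]
ee_rot: [0.051, -0.052, 0.705, -0.705]
ft_force: [0.1, -1.0, 0.1]
gripper_width: 0.0428
shift mm [-253.2   47.1 -428.4] turn [0.02 0.21 0.02]
t 0.82 dock x,y mm [ 285.3 -166.7] z 207.1 jaw deg 0.21 ydown [-0.  0. -1.] w 42.8 F [ 0.1 -1.   0.1] q [ 0.52  0.38  0.1   1.99 -0.05  0.77 -0.77]
```

```bash

python3 -m inch '0 -0.020 0 -0.034 0 0 0; 0 -0.040 0 -0.068 0 0 0; 0 -0.060 0 -0.102 0 0 0; 0 -0.080 0 -0.135 0 0 0; 0 -0.100 0 -0.169 0 0 0; 0 -0.120 0 -0.203 0 0 0; 0 -0.140 0 -0.237 0 0 0; 0 -0.160 0 -0.271 0 0 0'
python3 -m inch '0 -0.020 0 -0.034 0 0 0; 0 -0.040 0 -0.068 0 0 0; 0 -0.060 0 -0.102 0 0 0; 0 -0.080 0 -0.135 0 0 0; 0 -0.093 0.03 -0.157 0 0 0;  0 -0.093 0.03 -0.157 0 0 0; 0 -0.093 0.03 -0.157 0 0 0'
python3 - <<'E'
from h import *
goal(-.144,.085,.028,0)
d=optics.get_image("top"); cv2.imwrite("pics/t1.png",d["img"])
d=optics.get_image("scene"); cv2.imwrite("pics/s1.png",d["img"])
E
```

```text
time: 1.48
eef_pos: [0.5523, -0.0602, 0.2071]
ee_rot: [-0.052, 0.052, -0.705, 0.705]
ft_force: [1.2, -1.5, 0.2]
gripper_width: 0.0427
time: 2.07
eef_pos: [0.6198, 0.1093, 0.175]
ee_rot: [0.052, -0.055, 0.705, -0.705]
ft_force: [-0.6, -0.4, 1.1]
gripper_width: 0.0426
shift mm [ -2.5 147.    0.2] turn [0.03 0.47 0.25]
t 2.07 dock x,y mm [-144.2   83.2] z 175.0 jaw deg 0.47 ydown [-0.004 -0.    -1.   ] w 42.6 F [-0.6 -0.4  1.1] q [-0.26  0.51  0.02  1.86 -0.01  0.78 -1.66]
```

View pics/t1.png

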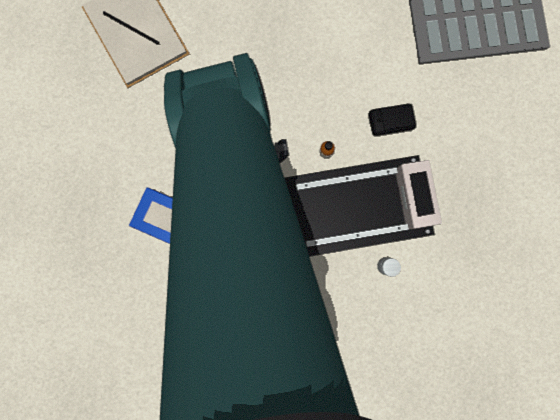

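View pics/s1.png

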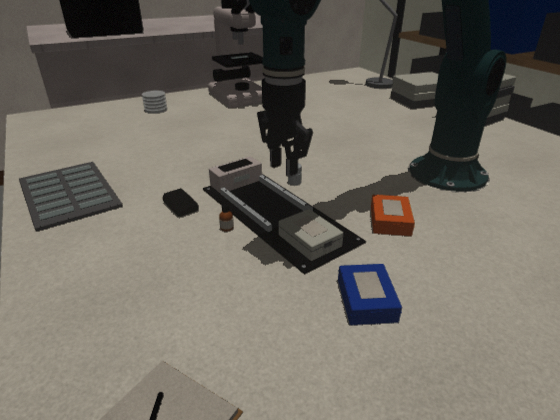

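The top view is blocked by the arm. The scene view is clear, with the hand above the box's left side. I'll descend beside the box.

```bash

python3 -m inch '0 -0.003 0.035 0 0 0 0; 0 -0.003 0.070 0 0 0 0; 0 -0.003 0.105 0 0 0 0; 0 -0.003 0.135 0 0 0 0;0 -0.003 0.154 0 0 0 0;0 -0.003 0.154 0 0 0 0;0 -0.003 0.154 0 0 0 0'
python3 - <<'E'
from h import *
goal(-.144,.085,.020,0)
d=optics.get_image("scene"); cv2.imwrite("pics/s2.png",cv2.resize(d["img"][130:290,180:380],(800,640))[:600])
print(proj(d,[robot.get_obs()["eef_pos"]]))
E
```

```text
time: 2.75
eef_pos: [0.6241, 0.1051, 0.0233]
ee_rot: [-0.05, 0.051, -0.705, 0.706]
ft_force: [0.7, -0.6, 0.9]
gripper_width: 0.0425
shift mm [ 1.8  3.3 -4.6] turn [-0.07  0.07  0.05]
t 2.75 dock x,y mm [-139.4   86.8] z 23.3 jaw deg 0.07 ydown [-0.001 -0.001 -1.   ] w 42.5 F [ 0.7 -0.6  0.9] q [-0.25  0.72  0.01  1.93 -0.01  0.5  -1.66]
[[280.76994451 245.55012374]]
```

View pics/s2.png

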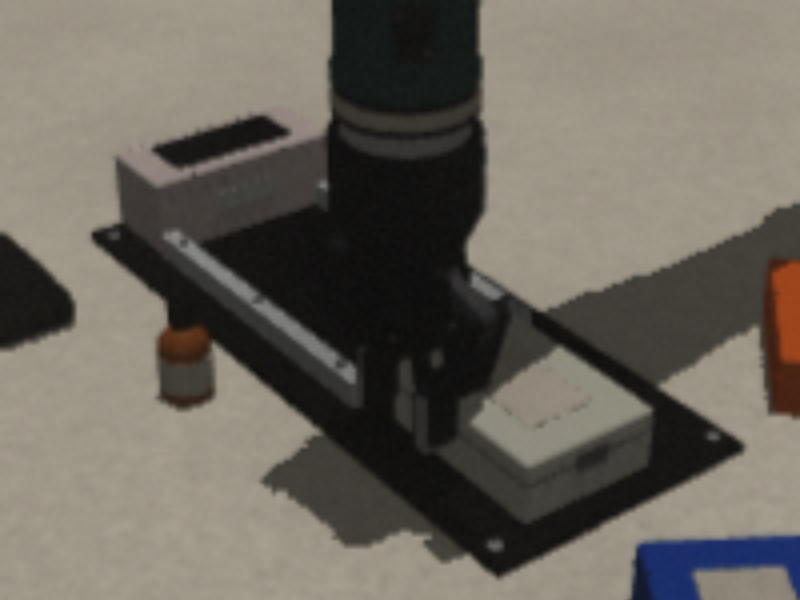

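```bash

python3 -m inch '0 0.004 0.002 -0.004 0 0 0; 0 0.008 0.002 -0.004 0 0 0; 0 0.012 0.002 -0.004 0 0 0; 0 0.016 0.002 -0.004 0 0 0;0 0.019 0.002 -0.004 0 0 0;0 0.022 0.002 -0.004 0 0 0;0 0.024 0.002 -0.004 0 0 0;0 0.024 0.002 -0.004 0 0 0'
python3 - <<'E'
from h import *
goal(-.144,.056,.020,0)
d=optics.get_image("scene"); cv2.imwrite("pics/s3.png",cv2.resize(d["img"][190:270,260:360],(750,600),interpolation=2))
E
```

```text
time: 3.47
eef_pos: [0.5991, 0.1076, 0.0212]
ee_rot: [-0.051, 0.052, -0.705, 0.705]
ft_force: [-0.3, -0.3, -0.0]
gripper_width: 0.0426
shift mm [6.5 1.2 1.3] turn [-0.01  0.22  0.04]
t 3.47 dock x,y mm [-145.3   62.5] z 21.2 jaw deg 0.22 ydown [-0.001 -0.    -1.   ] w 42.6 F [-0.3 -0.3 -0. ] q [-0.26  0.7   0.01  1.98 -0.01  0.46 -1.66]
```

View pics/s3.png

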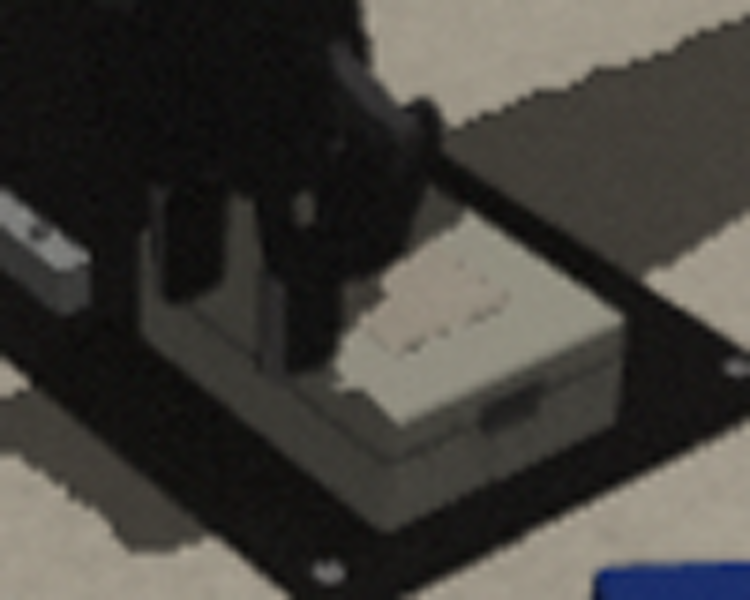

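```bash

python3 -m inch '0 0.002 0.001 0.001 0 0 0; 0 0.004 0.001 0.001 0 0 0; 0 0.006 0.001 0.001 0 0 0; 0 0.006 0.001 0.001 0 0 0;0 0.006 0.001 0.001 0 0 0'
python3 - <<'E'
from h import *
now()
d=optics.get_image("scene"); cv2.imwrite("pics/s4.png",cv2.resize(d["img"][190:270,260:360],(750,600),interpolation=2))
E
```

```text
time: 3.93
eef_pos: [0.5937, 0.1057, 0.0202]
ee_rot: [-0.051, 0.052, -0.705, 0.705]
ft_force: [-0.7, -0.8, 1.0]
gripper_width: 0.0427
t 3.93 dock x,y mm [-144.3   56.9] z 20.2 jaw deg 0.21 ydown [-0.001 -0.    -1.   ] w 42.7 F [-0.7 -0.8  1. ] q [-0.26  0.7   0.01  2.   -0.01  0.45 -1.66]
```

View pics/s4.png

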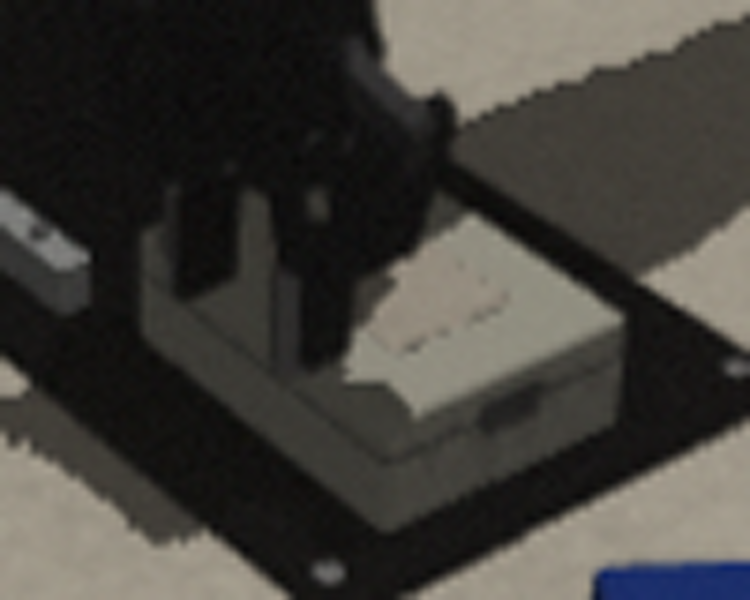

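```bash

python3 - <<'E'
from h import *
d=optics.get_image("scene"); img=cv2.resize(d["img"][190:270,260:360],(750,600),interpolation=2)
img=(255*(img/255.)**.5).astype('uint8')
S=lambda X:((proj(d,X)-[260,190]+.5)*7.5-.5).round().astype(int)
b=(.5489893,.09862957,-1.447439)
c,s=np.cos(b[2]),np.sin(b[2])
C=[(b[0]+c*x-s*y,b[1]+s*x+c*y) for x,y in((-.06,.045),(-.06,-.045),(.06,-.045),(.06,.045))]
for z,col in((.006,(0,255,0)),(.046,(0,0,255))): cv2.polylines(img,[S([[*p,z] for p in C])],True,col,1)
o=robot.get_obs();R=toolR(o).as_matrix();p=o["eef_pos"]
for sg in(1,-1):
  for h,col in((0,(255,255,0)),(.008,(0,255,255)),(.016,(255,0,255))):
    q=p+np.array([0,0,h])+sg*R[:,2]*.0213
    cv2.circle(img,tuple(int(v) for v in S([q])[0]),3,col,1)
cv2.imwrite("pics/ov1.png",img)
E
```

```text
(no output)
```

View pics/ov1.png

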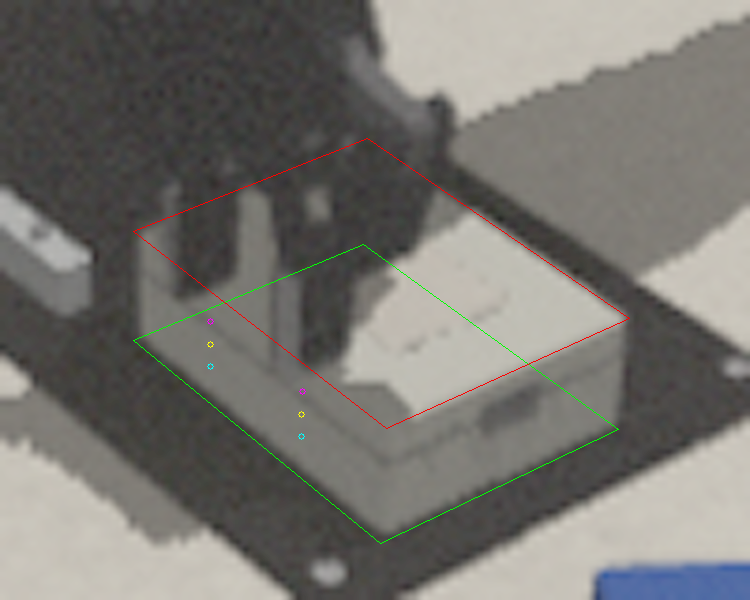

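```bash

python3 - <<'E'
from h import *
d=optics.get_image("scene")
print(proj(d,[[.6198,.1093,.175],[.6198,.1093,.185],[.6198,.1093,.195],[.6198,.1093,.205]]))
i=cv2.imread("pics/s1.png")[110:190,240:340]; i=(255*(i/255.)**.5).astype('uint8')
cv2.imwrite("pics/s1c.png",cv2.resize(i,(750,600),interpolation=2))
E
```

```text
[[284.18783836 183.77543234]
 [284.21455225 179.22504159]
 [284.24162033 174.61431929]
 [284.26904968 169.94205757]]
```

View pics/s1c.png

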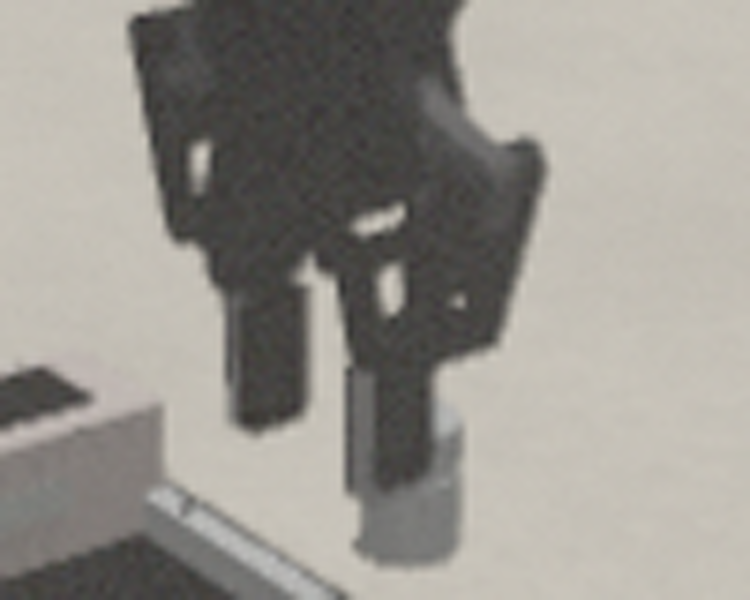

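The overlay and the zoom disagree with the reported TCP: at this opening the real finger ends sit about 27 mm above it (s1c tips at ≈(284,171), projected at (284,184)). So the tips are hovering just above the box lid, and the box hasn't moved. I'll lift, back out to the side, and check.

```bash

python3 -m inch '0 0 -0.010 0 0 0 0; 0 0 -0.020 0 0 0 0; 0 -0.015 -0.02 0 0 0 0; 0 -0.030 -0.020 0 0 0 0;0 -0.038 -0.02 0 0 0 0;0 -0.038 -0.02 0 0 0 0'
python3 - <<'E'
from h import *
now(); print(robot.grip_point_offset, [a for a in dir(robot) if a[0]!='_'])
d=optics.get_image("scene"); i=d["img"][180:260,240:340]; i=(255*(i/255.)**.5).astype('uint8'); cv2.imwrite("pics/s5.png",cv2.resize(i,(750,600),interpolation=2))
p=robot.get_obs()["eef_pos"]
for h in (0,.01,.02,.03): print((proj(d,[p+[0,0,h]])-[240,180]+.5)*7.5-.5)
E
```

```text
time: 4.58
eef_pos: [0.6346, 0.112, 0.0414]
ee_rot: [0.053, -0.05, 0.705, -0.705]
ft_force: [0.6, 0.1, 0.5]
gripper_width: 0.0425
t 4.58 dock x,y mm [-144.7   98.2] z 41.4 jaw deg 0.21 ydown [ 0.004  0.001 -1.   ] w 42.5 F [0.6 0.1 0.5] q [-0.25  0.7   0.01  1.9  -0.01  0.54 -1.66]
0.0187 ['Unreachable', 'get_obs', 'grip_point_offset', 'job_done']
[[296.1439932  466.94007919]]
[[296.09462682 437.98068431]]
[[296.0446544  408.66576959]]
[[295.9940647  378.98874779]]
```

View pics/s5.png

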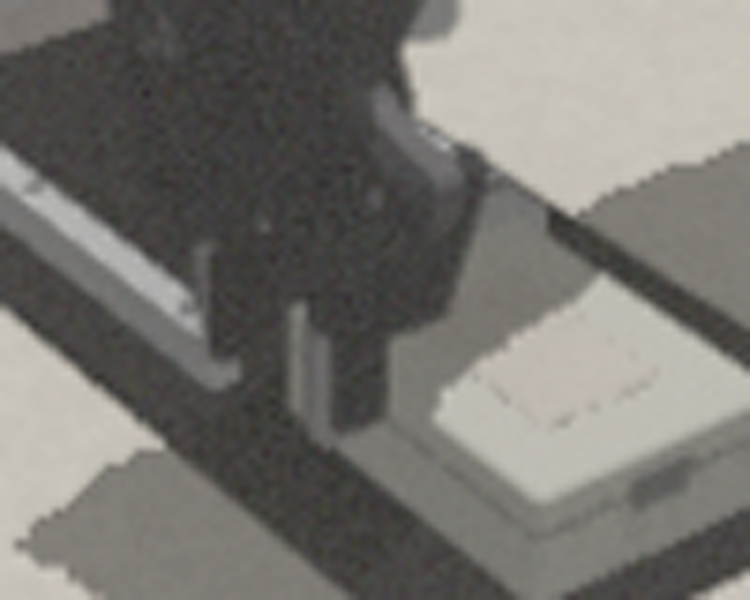

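```bash

python3 -m inch '0 0 0.010 0 0 0 0; 0 0 0.020 0 0 0 0; 0 0 0.03 0 0 0 0; 0 0 0.04 0 0 0 0;0 0 0.042 0 0 0 0;0 0 0.042 0 0 0 0'
python3 - <<'E'
from h import *
now()
d=optics.get_image("scene"); i=d["img"][190:270,240:340]; i=(255*(i/255.)**.5).astype('uint8'); cv2.imwrite("pics/s6.png",cv2.resize(i,(750,600),interpolation=2))
E
```

```text
time: 5.13
eef_pos: [0.6302, 0.1111, -0.0035]
ee_rot: [-0.05, 0.053, -0.705, 0.705]
ft_force: [-0.1, 0.1, -0.0]
gripper_width: 0.0432
t 5.13 dock x,y mm [-144.4   93.7] z -3.5 jaw deg 0.22 ydown [-0.003 -0.001 -1.   ] w 43.2 F [-0.1  0.1 -0. ] q [-0.25  0.76  0.01  1.91 -0.01  0.47 -1.66]
```

View pics/s6.png

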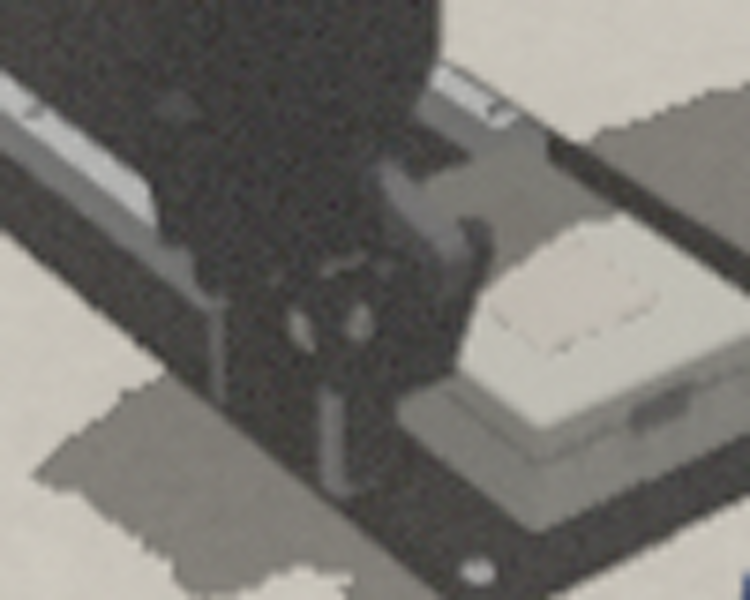

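The fingers are now beside the box at about half its height. I'll push sideways.

```bash

python3 -m inch '0 0.006 0 0 0 0 0; 0 0.012 0 0 0 0 0; 0 0.018 0 0 0 0 0; 0 0.022 0 0 0 0 0;0 0.025 0 0 0 0 0;0 0.028 0 0 0 0 0; 0 0.030 0 0 0 0 0; 0 0.030 0 0 0 0 0'
python3 - <<'E'
from h import *
now()
d=optics.get_image("scene"); i=d["img"][190:270,260:360]; i=(255*(i/255.)**.5).astype('uint8'); cv2.imwrite("pics/s7.png",cv2.resize(i,(750,600),interpolation=2))
E
```

```text
time: 5.85
eef_pos: [0.6021, 0.1072, -0.0016]
ee_rot: [0.052, -0.051, 0.705, -0.705]
ft_force: [0.7, 0.4, 0.2]
gripper_width: 0.0429
t 5.85 dock x,y mm [-144.6   65.3] z -1.6 jaw deg 0.22 ydown [ 0.001  0.    -1.   ] w 42.9 F [0.7 0.4 0.2] q [-0.26  0.74  0.01  1.98 -0.01  0.42 -1.66]
```

View pics/s7.png

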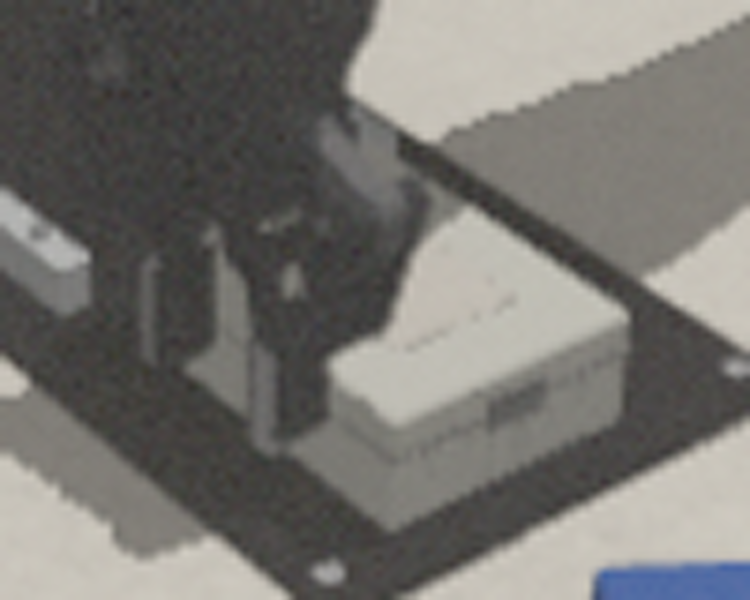

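```bash

python3 -m inch '0 0.002 0 0 0 0 0; 0 0.004 0 0 0 0 0; 0 0.006 0 0 0 0 0; 0 0.008 0 0 0 0 0;0 0.009 0 0 0 0 0;0 0.009 0 0 0 0 0'
python3 - <<'E'
from h import *
now()
d=optics.get_image("scene"); i=d["img"][190:270,260:360]; i=(255*(i/255.)**.5).astype('uint8'); cv2.imwrite("pics/s8.png",cv2.resize(i,(750,600),interpolation=2))
E
```

```text
time: 6.4
eef_pos: [0.593, 0.1056, -0.0017]
ee_rot: [-0.052, 0.052, -0.705, 0.705]
ft_force: [2.2, -0.4, 1.4]
gripper_width: 0.0427
t 6.4 dock x,y mm [-144.3   56.1] z -1.7 jaw deg 0.21 ydown [ 0. -0. -1.] w 42.7 F [ 2.2 -0.4  1.4] q [-0.26  0.73  0.01  2.   -0.01  0.4  -1.66]
```

View pics/s8.png

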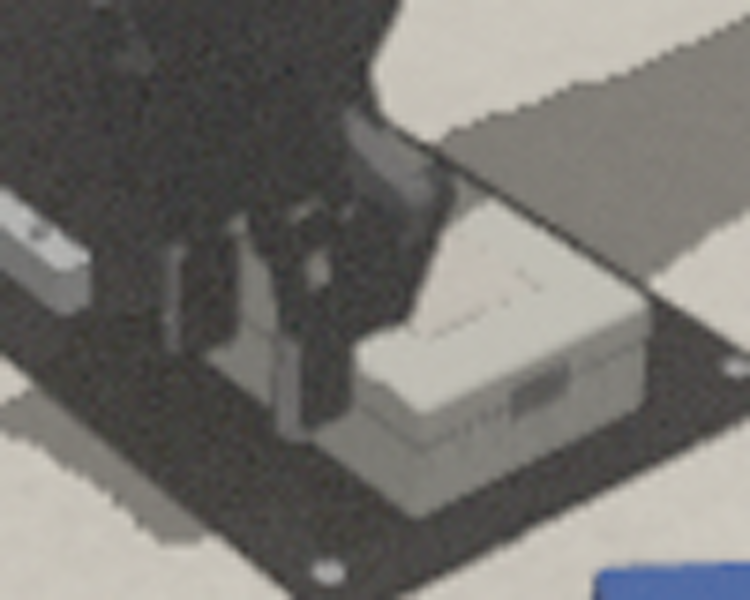

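The box moved about 10 mm to the right and squared up against both fingers. Next I'll back off, lift, and turn the hand 90° to go behind the box.

```bash

python3 -m inch '0 -0.010 0 0 0 0 0; 0 -0.020 0 0 0 0 0; 0 -0.028 -0.02 0 0 0 0; 0 -0.028 -0.05 0 0 0 0;0 -0.028 -0.08 0 0 0 0;0 -0.028 -0.11 0 0 0 0; 0 -0.028 -0.11 0 0 0 0'
python3 -c "
from h import *
goal(-.255,.0,.10,np.pi/2)"
```

```text
time: 7.03
eef_pos: [0.6259, 0.1106, 0.114]
ee_rot: [0.055, -0.048, 0.706, -0.705]
ft_force: [2.4, -0.9, 0.4]
gripper_width: 0.0426
shift mm [  89.2   13.2 -110.7] turn [ -0.44 -89.81  -0.51]
t 7.03 dock x,y mm [-144.6   89.4] z 114.0 jaw deg 0.19 ydown [ 0.01   0.002 -1.   ] w 42.6 F [ 2.4 -0.9  0.4] q [-0.26  0.59  0.01  1.89 -0.01  0.65 -1.66]
```

```bash

python3 -m inch '0 0.005 0 -0.015 0 -7 0; 0 0.010 0 -0.030 0 -14 0; 0 0.020 0 -0.045 0 -21 0; 0 0.035 0 -0.060 0 -28 0;0 0.050 0 -0.080 0 -35 0;0 0.065 0 -0.10 0 -42 0; 0 0.080 0 -0.11 0 -49 0; 0 0.089 0 -0.11 0 -56 0'
python3 -m inch '0 0 0 0 0 -7 0; 0 0 0 0 0 -14 0; 0 0 0 0 0 -21 0; 0 0 0 0 0 -28 0;0 0 0 0 0 -34 0;0 0 0 0 0 -34 0;0 0 0 0 0 -34 0'
python3 - <<'E'
from h import *
goal(-.255,.0,.0,np.pi/2)
d=optics.get_image("scene"); i=d["img"]; i=(255*(i/255.)**.6).astype('uint8'); cv2.imwrite("pics/s9.png",i)
d=optics.get_image("top"); i=d["img"]; i=(255*(i/255.)**.6).astype('uint8'); cv2.imwrite("pics/t9.png",i)
E
```

```text
time: 7.7
eef_pos: [0.5145, 0.2092, 0.108]
ee_rot: [0.38, -0.38, 0.597, -0.596]
ft_force: [-0.4, -0.0, 0.1]
gripper_width: 0.0429
time: 8.28
eef_pos: [0.517, 0.2055, 0.1078]
ee_rot: [-0.534, 0.535, -0.463, 0.463]
ft_force: [-0.8, 0.0, -0.0]
gripper_width: 0.0426
shift mm [ -1.1 107.8   5. ] turn [ 0.04  0.02 -0.01]
t 8.28 dock x,y mm [-253.9   -4.9] z 107.8 jaw deg 90.02 ydown [-0.001  0.    -1.   ] w 42.6 F [-0.8  0.  -0. ] q [-0.16  0.55 -0.41  2.05  0.37  0.61 -0.68]
```

View pics/s9.png

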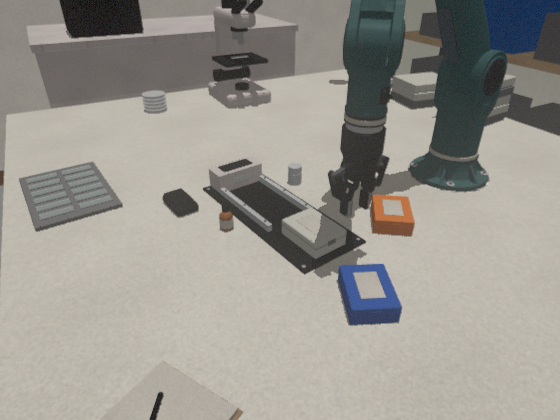

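View pics/t9.png

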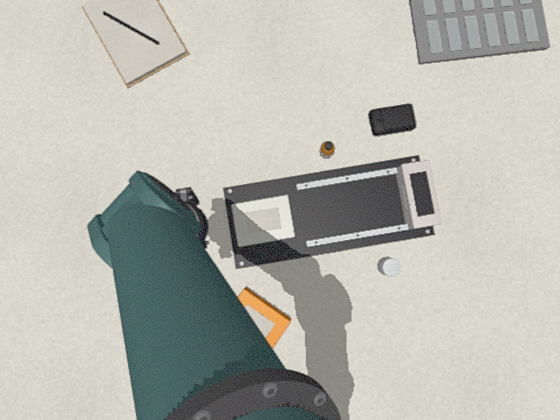

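Both cameras see the box now, with the hand behind the plate's rear edge and the box unobstructed. I'll re-measure it.

```bash
python3 - <<'E'
import cv2
i=cv2.imread("pics/t9.png")[180:250,220:310]
cv2.imwrite("pics/t9c.png",cv2.resize(i,(720,560),interpolation=cv2.INTER_CUBIC))
E
```

```text
(no output)
```

View pics/t9c.png

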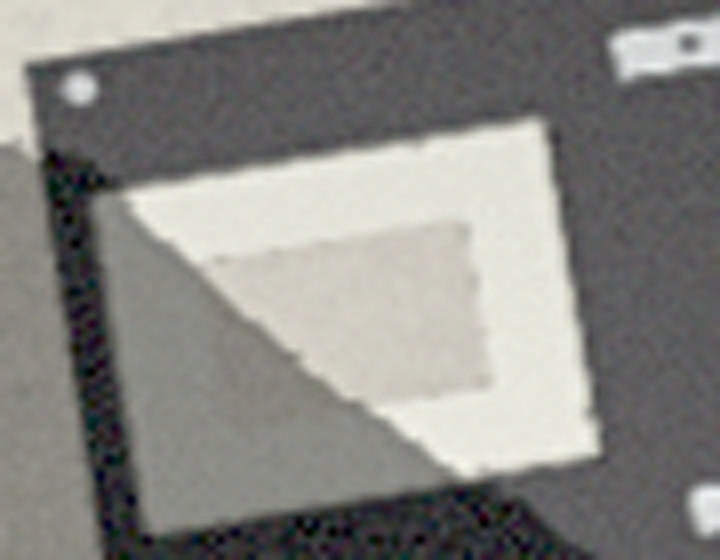

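```bash
python3 - <<'E'
from h import *
d=optics.get_image("top")
B=(np.array([[92,190],[148,535],[600,455],[545,118]])+.5)/8-.5+[220,180]
Bw=ray(d,B,.046); b,r=fitrect(Bw,.12,.09); q=rel(b,K); print(q[:2]*1e3,np.degrees(q[2]),r)
E
```

```text
[-142.81967804    1.53102337] -0.06982553148445612 0.0007563073961715239
```

The box is at y=+1.5 mm, yaw −0.07°. I'll descend behind it.

```bash

python3 -m inch '0 0 0.03 0.006 0 0 0; 0 0 0.06 0.006 0 0 0; 0 0 0.085 0.006 0 0 0; 0 0 0.1 0.006 0 0 0; 0 0 0.108 0.006 0 0 0; 0 0 0.108 0.006 0 0 0; 0 0 0.108 0.006 0 0 0'
python3 - <<'E'
from h import *
goal(-.255,.0,.0,np.pi/2)
d=optics.get_image("scene"); i=d["img"][170:270,270:400]; i=(255*(i/255.)**.5).astype('uint8'); cv2.imwrite("pics/s10.png",cv2.resize(i,(780,600),interpolation=2))
E
```

```text
time: 9.02
eef_pos: [0.5228, 0.2068, 0.0004]
ee_rot: [0.535, -0.535, 0.462, -0.462]
ft_force: [0.3, -0.5, -0.1]
gripper_width: 0.0428
shift mm [-0.6  0.4 -1. ] turn [-0.01  0.21  0.01]
t 9.02 dock x,y mm [-254.5    1. ] z 0.4 jaw deg 90.21 ydown [ 0. -0. -1.] w 42.8 F [ 0.3 -0.5 -0.1] q [-0.25  0.72 -0.29  2.08  0.49  0.41 -0.78]
```

View pics/s10.png

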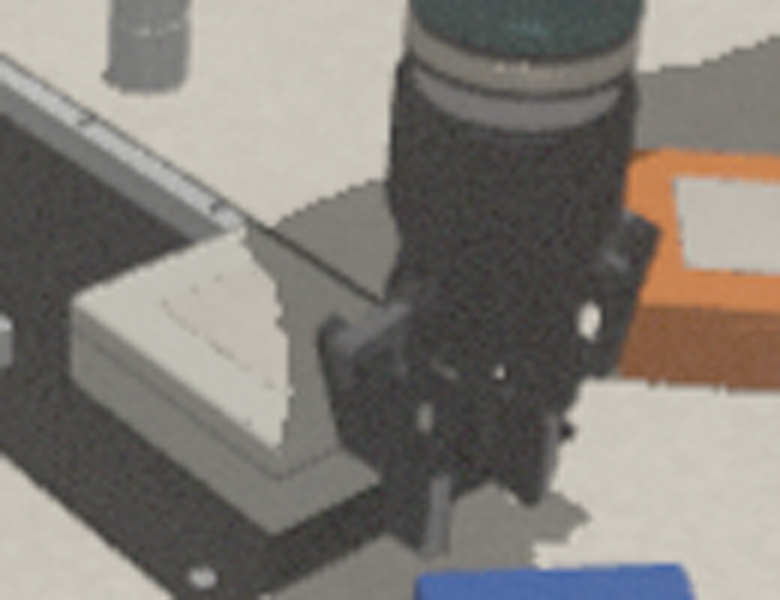

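```bash

python3 -m inch '0 0.006 0 0 0 0.2 0; 0 0.012 0 0 0 0.2 0; 0 0.018 0 0 0 0.2 0; 0 0.024 0 0 0 0.2 0; 0 0.030 0 0 0 0.2 0; 0 0.035 0 0 0 0.2 0; 0 0.040 0 0 0 0.2 0; 0 0.045 0 0 0 0.2 0'
python3 -m inch '0 0.005 0 0 0 0 0; 0 0.010 0 0 0 0 0; 0 0.015 0 0 0 0 0; 0 0.020 0 0 0 0 0; 0 0.025 0 0 0 0 0; 0 0.030 0 0 0 0 0; 0 0.035 0 0 0 0 0; 0 0.035 0 0 0 0 0'
python3 - <<'E'
from h import *
goal(-.12,.0,.0,np.pi/2)
d=optics.get_image("scene"); i=d["img"][170:270,240:370]; i=(255*(i/255.)**.5).astype('uint8'); cv2.imwrite("pics/s11.png",cv2.resize(i,(780,600),interpolation=2))
d=optics.get_image("top"); i=d["img"][145:285,210:450]; i=(255*(i/255.)**.5).astype('uint8'); cv2.imwrite("pics/t11.png",cv2.resize(i,(792,462),interpolation=2))
E
```

```text
time: 9.73
eef_pos: [0.5294, 0.1623, 0.0003]
ee_rot: [0.535, -0.534, 0.463, -0.463]
ft_force: [-0.2, 1.2, -0.1]
gripper_width: 0.0425
time: 10.4
eef_pos: [0.5343, 0.1254, 0.0001]
ee_rot: [-0.533, 0.534, -0.463, 0.464]
ft_force: [0.3, 0.3, -0.7]
gripper_width: 0.0429
shift mm [52.2  0.2 -0.8] turn [ 0.03 -0.08  0.09]
t 10.4 dock x,y mm [-172.2    0.9] z 0.1 jaw deg 89.92 ydown [-0.    -0.002 -1.   ] w 42.9 F [ 0.3  0.3 -0.7] q [-0.1   0.71 -0.29  2.11  0.52  0.39 -0.68]
```

View pics/s11.png

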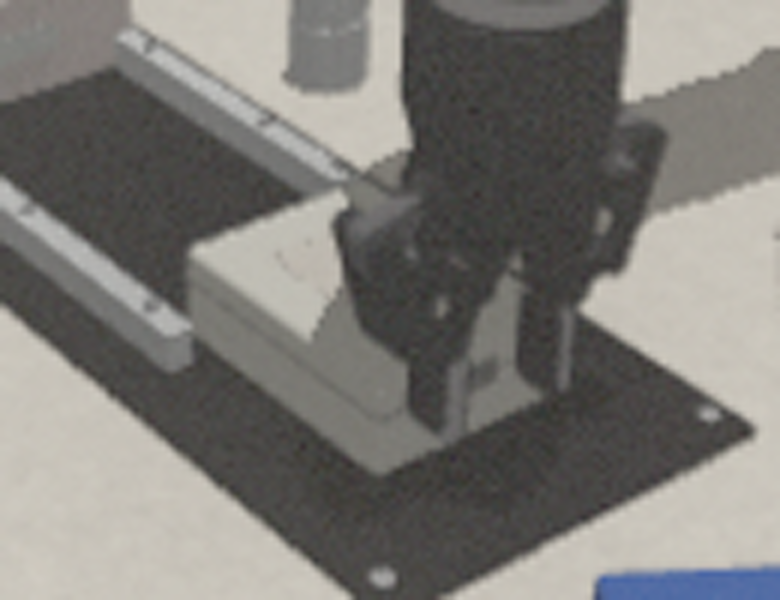

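View pics/t11.png

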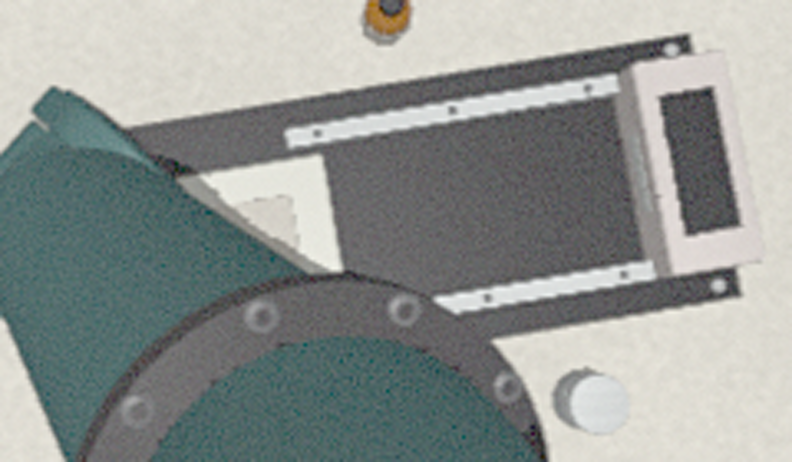

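```bash
cat >> h.py <<'E'
def topfl(P,z=.046):
    d=optics.get_image("top"); w=ray(d,(np.array(P)+.5)/3.3-.5+[210,145],z)
    for p in w: print((rel(np.r_[p,0],K)[:2]*1e3).round(1))
E
python3 -c "
from h import *
topfl([[322,155],[341,265],[225,172]])"
```

```text
[-41.6  44.8]
[-41.8 -26. ]
[-104.1   44.3]
```

It's square and centred: front-left corner at y=44.8, front edge straight at x≈−42. Continuing.

```bash

python3 -m inch '0 0.006 0 0 0 0 0; 0 0.012 0 -0.0005 0 0 0; 0 0.018 0 -0.0005 0 0 0; 0 0.024 0 -0.0005 0 0 0; 0 0.030 0 -0.0005 0 0 0; 0 0.036 0 -0.0005 0 0 0; 0 0.042 0 -0.0005 0 0 0; 0 0.048 0 -0.0005 0 0 0'
python3 -m inch '0 0.006 0 0 0 0 0; 0 0.012 0 0 0 0 0; 0 0.018 0 0 0 0 0; 0 0.024 0 0 0 0 0; 0 0.030 0 0 0 0 0; 0 0.036 0 0 0 0 0; 0 0.041 0 0 0 0 0; 0 0.045 0 0 0 0 0'
python3 - <<'E'
from h import *
goal(.029,.0,.0,np.pi/2)
d=optics.get_image("scene"); i=d["img"][150:250,200:330]; i=(255*(i/255.)**.5).astype('uint8'); cv2.imwrite("pics/s12.png",cv2.resize(i,(780,600),interpolation=2))
d=optics.get_image("top"); i=d["img"][145:285,210:450]; i=(255*(i/255.)**.5).astype('uint8'); cv2.imwrite("pics/t12.png",cv2.resize(i,(792,462),interpolation=2))
E
```

```text
time: 11.22
eef_pos: [0.5405, 0.0789, 0.0001]
ee_rot: [-0.534, 0.534, -0.463, 0.463]
ft_force: [-0.3, 1.3, -0.9]
gripper_width: 0.0428
time: 11.88
eef_pos: [0.5469, 0.0344, 0.0002]
ee_rot: [-0.534, 0.534, -0.463, 0.463]
ft_force: [-0.3, 0.5, -2.5]
gripper_width: 0.0427
shift mm [109.3   0.2  -0.4] turn [ 0.01 -0.01  0.01]
t 11.88 dock x,y mm [-80.3   0.4] z 0.2 jaw deg 89.99 ydown [-0. -0. -1.] w 42.7 F [-0.3  0.5 -2.5] q [ 0.08  0.71 -0.31  2.11  0.55  0.39 -0.54]
```

View pics/s12.png

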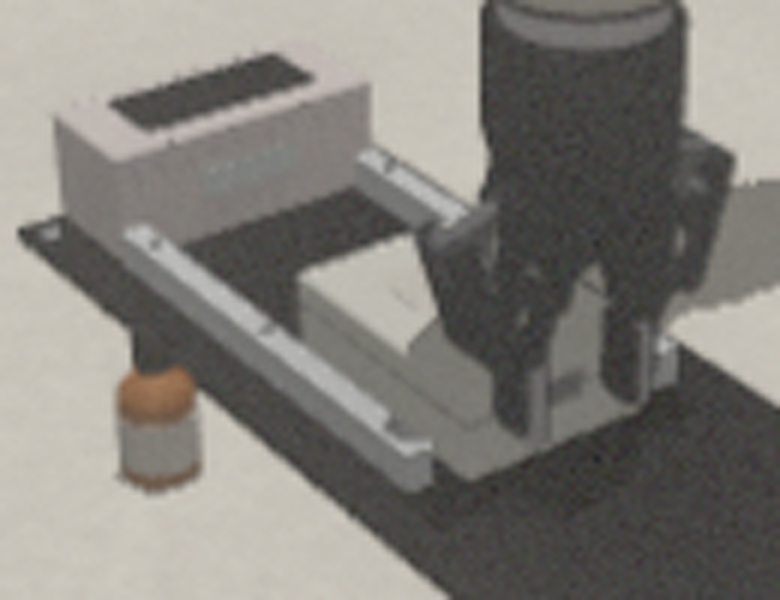

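View pics/t12.png

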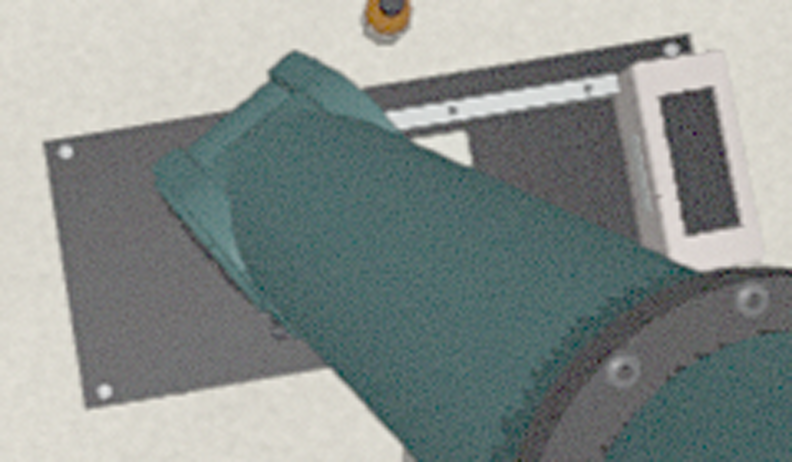

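```bash
python3 -c "
from h import *
topfl([[468,132],[430,138]])"
python3 -m inch '0 0.006 0 0 0 0 0; 0 0.012 0 -0.0004 0 0 0; 0 0.018 0 -0.0004 0 0 0; 0 0.024 0 -0.0004 0 0 0; 0 0.030 0 -0.0004 0 0 0; 0 0.036 0 -0.0004 0 0 0; 0 0.042 0 -0.0004 0 0 0; 0 0.048 0 -0.0004 0 0 0'
python3 -m inch '0 0.006 0 0 0 0 0; 0 0.012 0 0 0 0 0; 0 0.018 0 0 0 0 0; 0 0.024 0 0 0 0 0; 0 0.030 0 0 0 0 0; 0 0.036 0 0 0 0 0; 0 0.041 0 0 0 0 0; 0 0.045 0 0 0 0 0'
python3 - <<'E'
from h import *
goal(.029,.0,.0,np.pi/2)
d=optics.get_image("scene"); i=d["img"][140:240,190:320]; i=(255*(i/255.)**.5).astype('uint8'); cv2.imwrite("pics/s13.png",cv2.resize(i,(780,600),interpolation=2))
E
```

```text
[52.5 43.9]
[28.  44.1]
time: 12.7
eef_pos: [0.5535, -0.0128, 0.0003]
ee_rot: [0.534, -0.534, 0.463, -0.463]
ft_force: [-0.1, 2.1, 1.8]
gripper_width: 0.043
time: 13.37
eef_pos: [0.5597, -0.0578, 0.0001]
ee_rot: [-0.534, 0.534, -0.463, 0.463]
ft_force: [-0.7, 2.5, 2.0]
gripper_width: 0.0424
shift mm [16.2  0.1  0.1] turn [ 0.02 -0.02  0.02]
t 13.37 dock x,y mm [12.8 -0.1] z 0.1 jaw deg 89.98 ydown [-0. -0. -1.] w 42.4 F [-0.7  2.5  2. ] q [ 0.27  0.73 -0.34  2.08  0.57  0.43 -0.38]
```

View pics/s13.png

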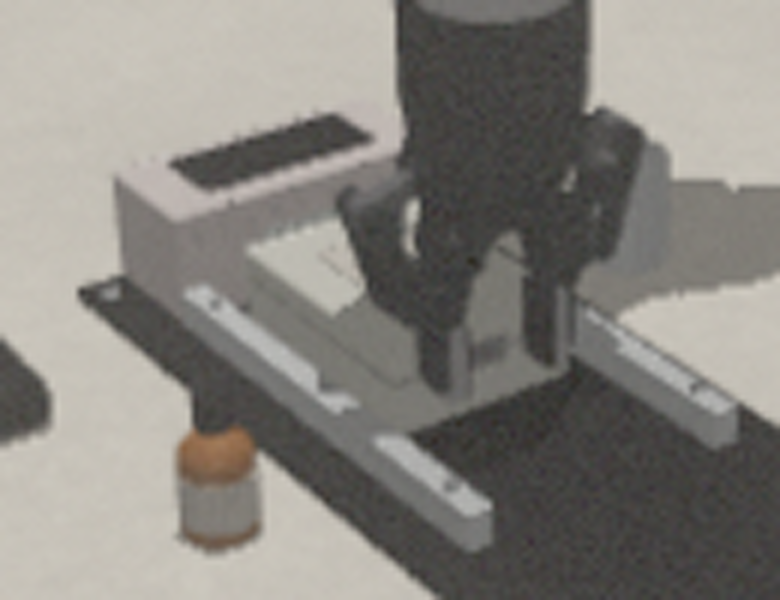

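```bash

python3 -m inch '0 0.002 0 0 0 0 0; 0 0.005 0 0 0 0 0; 0 0.008 0 0 0 0 0; 0 0.010 0 0 0 0 0; 0 0.012 0 0 0 0 0; 0 0.013 0 0 0 0 0; 0 0.014 0 0 0 0 0; 0 0.014 0 0 0 0 0'
python3 -c "
from h import *
goal(.029,.0,.0,np.pi/2)"
python3 -m inch '0 0.0005 0 0 0 0 0; 0 0.001 0 0 0 0 0; 0 0.0015 0 0 0 0 0; 0 0.002 0 0 0 0 0; 0 0.002 0 0 0 0 0'
python3 -c "
from h import *
goal(.029,.0,.0,np.pi/2)"
```

```text
time: 14.08
eef_pos: [0.5616, -0.0712, 0.0001]
ee_rot: [-0.534, 0.534, -0.463, 0.463]
ft_force: [0.8, 0.6, 0.5]
gripper_width: 0.0427
shift mm [2.7 0.1 0.1] turn [0.02 0.   0.02]
t 14.08 dock x,y mm [26.3 -0.1] z 0.1 jaw deg 90.0 ydown [-0. -0. -1.] w 42.7 F [0.8 0.6 0.5] q [ 0.29  0.73 -0.35  2.07  0.57  0.43 -0.36]
time: 14.5
eef_pos: [0.5619, -0.0729, 0.0001]
ee_rot: [-0.534, 0.534, -0.463, 0.463]
ft_force: [-1.3, 0.4, 0.1]
gripper_width: 0.0427
shift mm [1.  0.1 0. ] turn [0.02 0.01 0.01]
t 14.5 dock x,y mm [28. -0.] z 0.1 jaw deg 90.01 ydown [-0. -0. -1.] w 42.7 F [-1.3  0.4  0.1] q [ 0.3   0.73 -0.35  2.07  0.57  0.43 -0.35]
```

```bash

for k in 1 2 3; do python3 -m inch '0 0.0005 0 0 0 0 0; 0 0.001 0 0 0 0 0; 0 0.001 0 0 0 0 0; 0 0.001 0 0 0 0 0' | sed -n '2p;4p'; done
python3 -c "
from h import *
goal(.029,.0,.0,np.pi/2)"
```

```text
eef_pos: [0.562, -0.0732, 0.0002]
ft_force: [-0.5, 1.9, -0.8]
eef_pos: [0.5619, -0.0732, 0.0002]
ft_force: [-0.3, 4.5, -0.7]
eef_pos: [0.5619, -0.0732, 0.0002]
ft_force: [-3.2, 7.0, -0.1]
shift mm [0.7 0.2 0.1] turn [ 0.01  0.09 -0.16]
t 15.5 dock x,y mm [28.3 -0.1] z 0.2 jaw deg 90.09 ydown [-0.001  0.003 -1.   ] w 42.7 F [-3.2  7.  -0.1] q [ 0.3   0.73 -0.35  2.07  0.57  0.44 -0.35]
```

The force climbs (1.9, 4.5, 7 N) with no movement, so the box is on the reader. One slightly firmer press, then straight back out.

```bash

python3 -m inch '0 0.001 0 0 0 0 0; 0 0.002 0 0 0 0 0; 0 0.002 0 0 0 0 0; 0 0.002 0 0 0 0 0'
python3 -m inch '0 -0.004 0 0 0 0 0; 0 -0.010 0 0 0 0 0; 0 -0.020 0 0 0 0 0; 0 -0.030 0 0 0 0 0; 0 -0.040 0 0 0 0 0; 0 -0.040 -0.02 0 0 0 0; 0 -0.040 -0.05 0 0 0 0; 0 -0.040 -0.08 0 0 0 0'
python3 -m inch '0 -0.03 -0.020 0 0 0 0; 0 -0.06 -0.05 0 0 0 0; 0 -0.09 -0.08 0 0 0 0; 0 -0.12 -0.08 0 0 0 0; 0 -0.16 -0.08 0 0 0 0; 0 -0.20 -0.08 0 0 0 0; 0 -0.23 -0.08 0 0 0 0; 0 -0.23 -0.08 0 0 0 0'
python3 - <<'E'
from h import *
now()
d=optics.get_image("scene"); i=d["img"][140:240,190:320]; i=(255*(i/255.)**.5).astype('uint8'); cv2.imwrite("pics/s14.png",cv2.resize(i,(780,600),interpolation=2))
d=optics.get_image("top"); i=d["img"][145:285,210:450]; i=(255*(i/255.)**.5).astype('uint8'); cv2.imwrite("pics/t14.png",cv2.resize(i,(792,462),interpolation=2))
E
```

```text
time: 15.83
eef_pos: [0.5619, -0.0732, 0.0002]
ee_rot: [0.536, -0.534, 0.464, -0.461]
ft_force: [-2.4, 9.6, 1.4]
gripper_width: 0.0425
time: 16.5
eef_pos: [0.5559, -0.0368, 0.0804]
ee_rot: [-0.534, 0.535, -0.463, 0.462]
ft_force: [1.7, -0.0, -0.1]
gripper_width: 0.0429
time: 17.17
eef_pos: [0.5224, 0.1999, 0.1615]
ee_rot: [0.54, -0.535, 0.461, -0.459]
ft_force: [0.5, 0.2, 0.4]
gripper_width: 0.0423
t 17.17 dock x,y mm [-247.6   -0.4] z 161.5 jaw deg 90.71 ydown [ 0.002  0.007 -1.   ] w 42.3 F [0.5 0.2 0.4] q [-0.04  0.49 -0.54  2.01  0.37  0.73 -0.65]
```

View pics/s14.png

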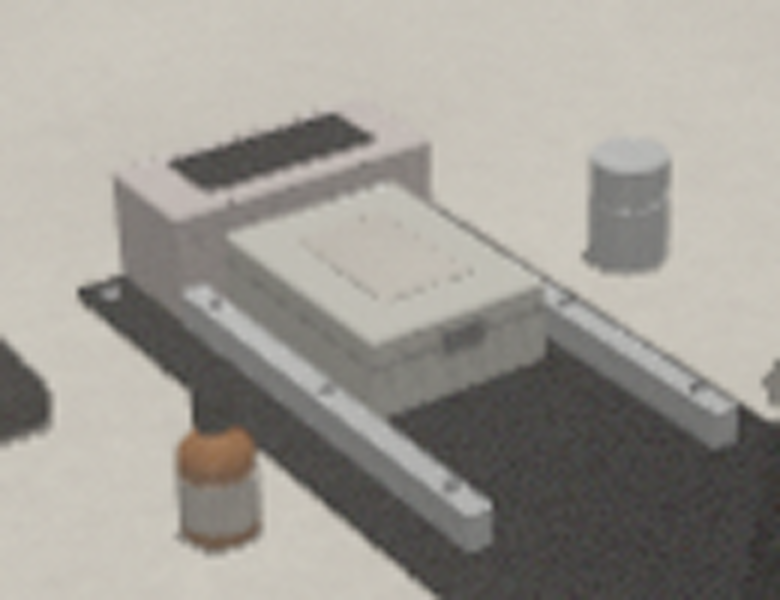

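View pics/t14.png

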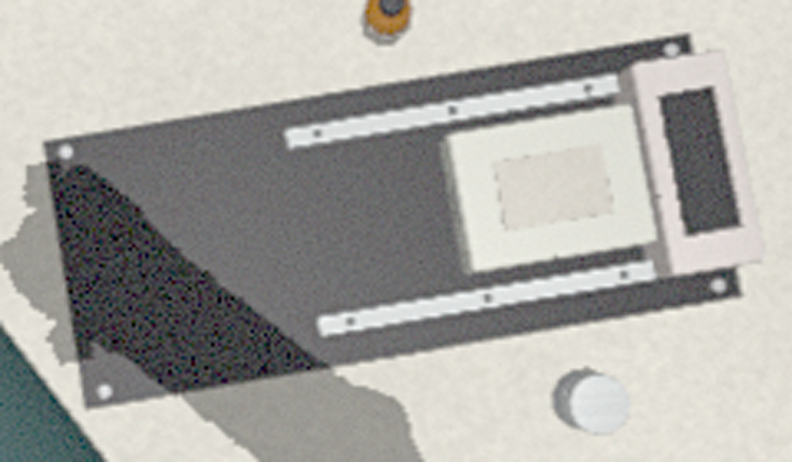

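```bash
python3 - <<'E'
from h import *
d=optics.get_image("top")
B=(np.array([[452,137],[473,271],[655,244],[633,107]])+.5)/3.3-.5+[210,145]
Bw=ray(d,B,.046); b,r=fitrect(Bw,.12,.09); q=rel(b,K); print(q[:2]*1e3,np.degrees(q[2]),r)
i=d["img"][155:240,325:425]; i=(255*(i/255.)**.5).astype('uint8'); cv2.imwrite("pics/t15.png",cv2.resize(i,(700,595),interpolation=2)); now()
E
```

```text
[99.34136817 -1.28914623] -1.0255843880487072 0.00224810249304247
t 17.32 dock x,y mm [-237.5   -0.4] z 160.1 jaw deg 90.11 ydown [-0.    -0.001 -1.   ] w 42.6 F [ 0.7 -1.2 -0.1] q [-0.03  0.49 -0.53  2.01  0.37  0.73 -0.65]
```

View pics/t15.png

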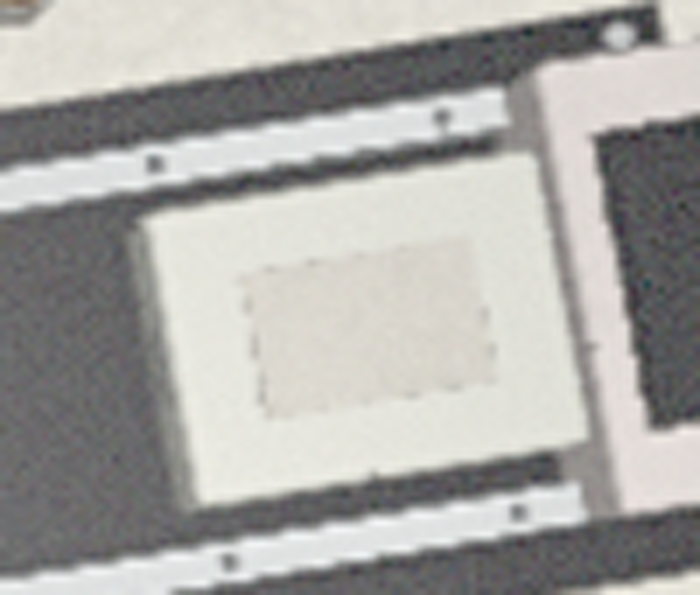

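```bash
python3 - <<'E'
from h import *
d=optics.get_image("top")
f=lambda P:(np.array(P)+.5)/7-.5+[325,155]
Bw=ray(d,f([[150,218],[203,507],[590,440],[540,152]]),.046); b,r=fitrect(Bw,.12,.09); q=rel(b,K); print(q[:2]*1e3,np.degrees(q[2]),r)
for p in Bw: print((rel(np.r_[p,0],K)[:2]*1e3).round(1))
F=ray(d,f([[533,70],[622,510]]),.06)
for p in F: print("reader top edge",(rel(np.r_[p,0],K)[:2]*1e3).round(1))
E
```

```text
[100.03827337  -0.24186925] -0.12489592804322078 0.00173462879633271
[40.8 43.6]
[ 40.8 -44.3]
[158.4 -44. ]
[160.2  43.8]
reader top edge [158.5  66.6]
reader top edge [159.4 -65.9]
```

Box at dock x = 100.0, y = −0.2 mm, yaw −0.1°. It's home and square, with about 11 mm to each rail, and the hand is well clear.

```bash
python3 -c "
from station import robot
print(robot.job_done())"
```

```text
the job is handed in; nothing more can be done
None
```

The white slide box is home against the reader and square to it, and the job is handed in. I first nudged it about 10 mm to the right from its left side with both fingers, which centred and squared it. I then pushed it straight down the lane from behind until it met the reader, pressed to about 10 N, backed out and lifted clear.

**Last checks:**
- **Box position:** the top camera put it at dock x = 100.0 mm, y = −0.2 mm, yaw about −0.1°, leaving about 11 mm to each rail. Single corners were off by up to 1.7 mm, close to the camera's 2 mm calibration.
- **Contact with the reader:** the push force rose with no further movement.
- **Other objects:** the bottle, can and mouse look undisturbed in the pictures, and no picture shows a rail touched.
- **Time and hand:** about 17 s was used, and the hand ended about 0.16 m up, behind the dock.

**Disagreement found:** the pictures showed the real finger ends about 25 mm above the reported TCP at the half-open setting. My first sideways push therefore passed just over the lid without moving the box. I allowed for the offset in everything after that.

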